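Push the dressing carton down its stock lane

ROBOT

A 6-joint arm with a two-finger parallel gripper is mounted at the origin on the work surface. World frame = base frame: x ahead of the robot, y to its left, z up, the work surface at z = 0. Lengths are in m, angles in rad, forces in N, time in s.
With the tool pointing down it reaches from about 0.25 to 0.725 m from the base axis. Payload 4 kg.
Tool frame: the origin (TCP) lies on the centre line of the jaws, within the pads' length; the fingertips stand 22 mm ahead of it and the grasp point (between the pads) lies 3 mm ahead of it; z points along the fingers, y is the line along which they close (so a half turn about z gives the same grasp; the last joint's range is limited). The gripper opens to 85 mm and grips with 20 to 120 N. Pads are 22 mm wide; open, the fingers measure 114 mm over their backs; the gripper's body (76 mm by 85 mm) begins 54 mm behind the grasp point. The pads swing forward as they close: fully open they stand 13 mm farther back than shut.
Start: joints at [0, 0.241, 0.005, 1.335, 0, 1.571], TCP at [0.5, -0, 0.227] pointing down, gripper open.
Joint ranges: [-2.72, 2.72], [-1.05, 1.87], [-1.09, 1.28], [-1.99, 2.15], [-1.42, 1.44], [-3.14, 3.14]. Speed limits (rad/s): [2.79, 2.79, 3.14, 3.14, 3.14, 3.14].

INTERFACE

Orientations are given as a unit quaternion [x, y, z, w].
In Python, from workcell import bot gives the robot as it stands.
- The arm moves only by the shell command python3 -m inch 'ROWS'. ROWS is JSON, one flat list of numbers, 7 for each row, row after row: the shift along the world's x, y, z in mm, then the turn, a rotation vector about the world's x, y, z in rad, then the opening in per cent of the stroke, from 0 (shut) to 100 (fully open). A call has 1 to 8 rows; each row is the pose to reach, as a shift and turn from the pose commanded when the call began; what a row does not reach only later rows make up. A row lasts 1/12 s, in which the tool goes at most 41.7 mm and 7.16 degrees, less where a joint would pass 70% of its speed; a pose out of reach is approached as far as the arm can. A call with a gripper value outside its range is refused whole. The fingers move at their own pace and stop on an object; the grip force is fixed at half the most. Time passes only in rows, so rows that repeat a pose let the fingers close. It gives the time, the measured TCP pose, the force, the opening and the grip force at its end, in the units of the state.
- bot.get_obs(): the state, without advancing time (a new reading comes with each control period).
- bot.camera(name): name is "scene" or "side" or "wrist"; returns the picture (384x512x3 uint8, blue, green, red); there is no depth.
- bot.camera_info(name): a dict with "intrinsics" (3x3 intrinsics, pixels), "camera_from_world" (4x4, takes a point from world to camera coordinates); the wrist camera has in their place "hand_eye" (4x4, takes a point from camera to tool coordinates, whose origin is the TCP and whose axes are the flange's). Camera axes: x right, y down, z forward; pixel columns grow to the right and rows downward; lengths in m; the calibration is good to about 2 mm. A picture is of the moment at which its call begins: read the wrist's pose just before it. camera_info takes no time and is no camera call.
- bot.job_done(): hands the job in; it is judged then, once.
Trained networks look in the newest picture that a camera, given by its name, has taken for a name from the list of things; names that differ only in an ending like _2 or _b are one class to them, and where a whole thing is asked for, a point or a joint stands for the part that bears it (a point fixed in the world has none). Each returns a list of dicts, best first, with "confidence" (0 to 1); they miss things now and then, are a little off and sometimes report something else, mostly with a low value. They report only what shows in the picture. A call takes as long as a camera call.
- bot.silhouettes(camera, target): "mask" (384x512 bool, what is visible of it) and "uv" ([column, row] in pixels, amid what is visible of it).
- bot.spot_point(camera, target): "uv" ([column, row] in pixels: a listed point, or the origin of a listed thing).
The state is a dict: "clock": time; "joint_pos": joint angles; "joint_vel": joint speeds; "tau": joint torques, N m; "eef_pos": TCP position; "tool_rot": TCP orientation; "ft_force": force on the tool from outside, world axes, zero at the start; "ft_torque": the same for the moment, N m; "grip_width": finger opening in m; "grasp_force": force on a finger pad.
Only numpy, scipy, OpenCV 4.12 (cv2) and the standard library are available. Lean on these libraries where they do the work, as an engineer would, in place of code of your own. Each camera call takes 0.05 s, during which the arm holds its last target. There are 200 camera calls.

TASK

Using only the fingers, push the dressing carton down the stock lane between its two guide rails until it sits squarely against the end stop, then move clear of everything. Neither the carton nor the robot may touch either guide rail on the way, so line the carton up before it goes in; keep it sliding flat on its board, never lifted or tipped, and leave the cup, bottle and jar where they stand.

Things in the scene. Friction and masses are not known exactly. Their poses are not given: they have to be found in the camera images.
- rack: Stock lane fixed to the counter; lies anew each start, heading from the robot's right to its left within 20 degrees. Grey board 475 x 250 x 4 mm (rack x -245 to +230). Origin: middle of the lane's mouth, under the board at counter level. x points down the lane, y left, z up. Lane: x = 0 to 220 mm, 120 mm wide between the rails' inner faces (y = +60 and -60). Before the mouth (x < 0) there are no rails.
- end_stop (a point): Middle of the end stop's face towards the mouth, at board level (rack x = 220 mm, y = 0, z = 4 mm); axes as the rack. The end stop is an upright aluminium plate 120 mm wide, 6 mm thick, 70 mm above the board, across the lane's end.
- rail_left: Left guide rail (rack y = +63 mm), fixed to the board: an aluminium bar 220 mm long, 6 mm thick, 20 mm high; its top is 24 mm above the counter. Origin: centre of its underside, x along the lane.
- rail_right: Right guide rail (rack y = -63 mm), like the left one: 220 x 6 x 20 mm, its top 24 mm above the counter.
- carton: Closed white carton, green band at its foot, 130 (x) x 96 (y) x 70 mm, 0.3 to 0.54 kg, loose on the board before the mouth, up to 25 mm off the centre line and 12 degrees askew. Origin: centre of its underside; x roughly down the lane. Home: origin at rack x = 155 mm, 12 mm free to each rail. Two spread fingertips pushing one face turn it flush with them; faces are clear of the rails above 24 mm.
- cup: Blue plastic cup, 72 mm across the rim, 90 mm high, loose bystander beside or beyond the far half of the lane. Origin: centre of its foot.
- bottle: White plastic bottle, 56 mm across, 120 mm high, loose bystander near the far half of the lane. Origin: centre of its foot.
- jar: Amber glass jar, 60 mm across, 70 mm high, loose bystander near the far half of the lane. Origin: centre of its foot.

How it is judged:
On the way:
1. the carton's nose is between the rails (x of carton in the frame of rack above -0.05 m), for 0.05 s.
At the end, for the whole second after the job is handed in: The carton rests flat in the lane, its nose within 5 mm of the end stop and within 0.10 rad of square, at rest (x of carton in the frame of rack between 0.15 and 0.16 m and y of carton in the frame of rack between -0.014 and 0.014 m and z of carton in the frame of rack below 0.008 m and angle between the x axis of carton and the x axis of rack, either way round below 0.1 rad and angle between carton's own z axis and vertical below 0.05 rad and linear speed of carton below 0.01 m/s); the robot touches nothing.
It fails at once if a guide rail is touched by the carton or the robot (contact force between any of rail_left, rail_right and anything else above 0.3 N).
It fails at once if the carton is pressed by the arm or the gripper's body instead of the fingers (contact force between the arm and carton above 2 N).
It fails at once if the carton is lifted off the board or tipped (z of carton in the frame of rack above 0.012 m or angle between carton's own z axis and vertical above 0.2 rad).
It fails at once if the cup, bottle or jar is moved by more than 15 mm or tipped (distance of any of cup, bottle, jar from where it was at the start of the episode above 0.015 m or angle between any of cup, bottle, jar's own z axis and vertical above 0.25 rad).
It also fails if it takes over 67 s, if anything falls off the work surface, if the arm or the gripper's body presses on something with over 40 N, if the wrist force passes 120 N, or if a joint passes its speed limit or range.

## Working session

There is one attempt and no reset: what is moved stays moved. The work goes in short steps, Python scripts to look and compute and a shell command to move; the robot and the scene stay as the last step left them, time stands still between calls to the robot, and variables do not carry over. Pictures are saved under pics/ and viewed, at most 10 in all, crops included, and the job is handed in when it is done.

```bash
mkdir -p pics
python3 - <<'E'
from workcell import bot
import cv2, numpy as np
o=bot.get_obs(); print(o['clock'],o['eef_pos'],o['tool_rot'],o['grip_width'])
ims=[]
for c in ['scene','side']:
    im=bot.camera(c); ims.append(im)
    for t in ['rack','end_stop','rail_left','rail_right','carton','cup','bottle','jar']:
        s=bot.spot_point(c,t); print(c,t,[(np.round(d['uv'],1).tolist(),round(d['confidence'],2)) for d in s[:2]])
    print(bot.camera_info(c))
cv2.imwrite('pics/a.png',cv2.resize(np.vstack(ims),(400*1,600)) if 0 else ims[0]); cv2.imwrite('pics/b.png',ims[1])
E
```

```text
0.0 [ 4.99369094e-01 -5.31517215e-06  2.26422873e-01] [ 0.70710131  0.7071115  -0.00073024 -0.00072207] 0.08528032810998494
scene rack [([189.9, 195.8], 0.97)]
scene end_stop [([278.5, 174.5], 0.68)]
scene rail_left [([228.4, 167.6], 0.7)]
scene rail_right [([242.8, 206.2], 0.74)]
scene carton [([142.0, 209.8], 0.57), ([322.5, 250.8], 0.33)]
scene cup [([261.4, 256.4], 0.85)]
scene bottle [([322.0, 178.3], 0.93)]
scene jar [([323.4, 248.6], 0.98), ([276.3, 172.6], 0.39)]
{'intrinsics': array([[474.57805721,   0.        , 260.25968092],
       [  0.        , 474.57805721, 193.44786435],
       [  0.        ,   0.        ,   1.        ]]), 'camera_from_world': array([[ 0.44186026,  0.89691245,  0.01753753, -0.34726433],
       [ 0.72378646, -0.34488443, -0.59765198, -0.36729982],
       [-0.52999308,  0.27677209, -0.80156381,  1.37964854],
       [ 0.        ,  0.        ,  0.        ,  1.        ]])}
side rack []
side end_stop [([214.6, 189.9], 0.98)]
side rail_left [([213.9, 236.5], 0.6)]
side rail_right [([267.5, 210.7], 0.68)]
side carton [([308.0, 296.2], 0.73)]
side cup [([311.9, 189.9], 0.6)]
side bottle [([207.1, 165.3], 0.69)]
side jar [([282.1, 151.7], 0.77)]
{'intrinsics': array([[391.08745005,   0.        , 257.04863865],
       [  0.        , 391.08745005, 192.72978916],
       [  0.        ,   0.        ,   1.        ]]), 'camera_from_world': array([[ 0.74829192, -0.6633255 ,  0.00764775, -0.37553851],
       [-0.47345487, -0.54210458, -0.69423564,  0.34408722],
       [ 0.46465008,  0.51587005, -0.71970716,  0.55207538],
       [ 0.        ,  0.        ,  0.        ,  1.        ]])}
```

View pics/a.png

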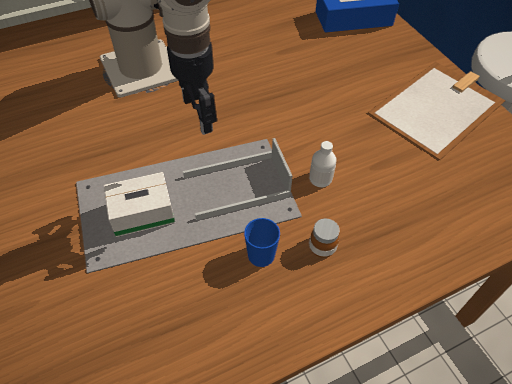

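View pics/b.png

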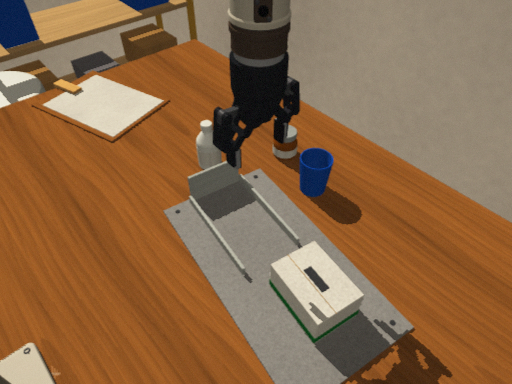

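The scene view shows the board with corners near (78,187), (270,143), (299,215) and (88,264), and the carton around (140,205). The cup is at (262,243), jar at (324,238) and bottle at (323,166). The side view shows the same layout, with the lane mouth between (243,271) and (298,242).

```bash
cat > h.py <<'E'
from workcell import bot
import cv2, numpy as np
from scipy.optimize import least_squares, minimize
def cam(c):
    i=bot.camera_info(c); return np.array(i['intrinsics']),np.array(i['camera_from_world'])
def proj(C,P):
    K,T=C; q=(np.c_[P,np.ones(len(P))]@T.T)[:,:3]; q=q/q[:,2:]; return (q@K.T)[:,:2]
def place(p,L,z0=0):
    c,s=np.cos(p[2]),np.sin(p[2]); L=np.array(L,float)
    return np.c_[p[0]+c*L[:,0]-s*L[:,1],p[1]+s*L[:,0]+c*L[:,1],L[:,2]+z0]
BOX=[(x,y,z) for x in(-.065,.065) for y in(-.048,.048) for z in(0,.07)]
def hullmask(C,P):
    m=np.zeros((384*4,512*4),np.uint8); h=cv2.convexHull(np.float32(proj(C,P)*4+1.5)); cv2.fillConvexPoly(m,np.int32(np.round(h)),1)
    return cv2.resize(m.astype(np.float32),(512,384),interpolation=cv2.INTER_AREA)
def fitbox(obs,p0):   # obs: list of (camera, mask)
    f=lambda p: sum(np.abs(hullmask(C,place(p,BOX,.004))-m).sum() for C,m in obs)
    r=minimize(f,p0,method='Nelder-Mead',options=dict(initial_simplex=np.array(p0)+np.array([[0,0,0],[.02,0,0],[0,.02,0],[0,0,.15]]),xatol=1e-4))
    return r.x,r.fun,sum(m.sum() for _,m in obs)
def wristcam(o):
    from scipy.spatial.transform import Rotation as R
    i=bot.camera_info('wrist'); T=np.eye(4); T[:3,:3]=R.from_quat(o['tool_rot']).as_matrix(); T[:3,3]=o['eef_pos']
    return np.array(i['intrinsics']),np.linalg.inv(T@np.array(i['hand_eye']))
E
python3 - <<'E'
from h import *
S,D=cam('scene'),cam('side')
obs=[]
L=[(0,0,0),(.22,0,.004),(.11,.063,.004),(.11,-.063,.004),(-.245,.125,.004),(.23,.125,.004),(.23,-.125,.004),(-.245,-.125,.004)]
uv=np.array([(189.9,195.8),(278.5,174.5),(228.4,167.6),(242.8,206.2),(78,187),(270,143),(299,215),(88,264)])
L2=[(.22,0,.004),(.11,.063,.004),(.11,-.063,.004),(.23,.125,.004),(.23,-.125,.004),(-.245,-.125,.004)]
uv2=np.array([(214.6,189.9),(213.9,236.5),(267.5,210.7),(165,212),(257,170),(411,325)])
f=lambda p:np.r_[(proj(S,place(p,L))-uv).ravel(),(proj(D,place(p,L2))-uv2).ravel()]
r=least_squares(f,[.45,-.1,1.57],loss='soft_l1'); print(r.x); print(np.round(f(r.x).reshape(-1,2),1).tolist())
rk=r.x; np.save('rack.npy',rk)
ims={}
for n,C in(('scene',S),('side',D)):
    im=bot.camera(n); s=bot.silhouettes(n,'carton'); print(n,[(d['confidence'],d['mask'].sum(),d['uv']) for d in s])
    ims[n]=im; obs.append((C,s[0]['mask'].astype(float)))
    for t,h in(('cup',.09),('bottle',.12),('jar',.07)):
        u=bot.spot_point(n,t)
        if u:
            u=u[0]['uv']; g=least_squares(lambda p:(proj(C,np.array([[p[0],p[1],0]]))-u).ravel(),[.5,.1]).x
            c,s_=np.cos(rk[2]),np.sin(rk[2]); d=g-rk[:2]; print(t,g.round(3),'rack',(c*d[0]+s_*d[1]).round(3),(-s_*d[0]+c*d[1]).round(3))
for o in (obs,obs[:1],obs[1:]):
    p,e,a=fitbox(o,[rk[0]-.12*np.cos(rk[2]),rk[1]-.12*np.sin(rk[2]),rk[2]])
    d=p[:2]-rk[:2]; c,s=np.cos(rk[2]),np.sin(rk[2]); print('carton',p,e,a,'in rack',c*d[0]+s*d[1],-s*d[0]+c*d[1],p[2]-rk[2])
    if o is obs: P=p; np.save('carton.npy',p)
out=[]
for n,C in(('scene',S),('side',D)):
    im=cv2.resize(ims[n],None,fx=2,fy=2)
    for Q in ([(-.245,-.125,.004),(.23,-.125,.004),(.23,.125,.004),(-.245,.125,.004)],[(0,.06,.024),(.22,.06,.024),(.22,-.06,.024),(0,-.06,.024)]):
        cv2.polylines(im,[np.int32(proj(C,place(rk,Q))*2+.5)],True,(0,0,255),1)
    for z in(.004,.074):
        cv2.polylines(im,[np.int32(proj(C,place(P,[(-.065,-.048,z),(.065,-.048,z),(.065,.048,z),(-.065,.048,z)]))*2+.5)],True,(255,0,255),1)
    x,y=(140,260) if n=='scene' else (320,320)
    out.append(im[y:y+290,x:x+480] if n=='scene' else im[y:y+440,x:x+520])
cv2.imwrite('pics/c.png',out[0]);cv2.imwrite('pics/d.png',out[1])
E
```

```text
[ 0.49902864 -0.04119561  1.42346233]
[[-0.0, 1.1], [0.8, -0.1], [-0.2, -2.2], [0.1, -0.5], [-1.6, -7.3], [-3.0, -5.8], [2.5, -0.6], [-1.1, 6.3], [0.6, 0.2], [0.3, -2.1], [-2.2, -1.2], [-2.9, -2.3], [1.8, -2.4], [0.9, 1.1]]
scene [(0.77, np.int64(3293), [139.4, 202.0]), (0.44, np.int64(878), [324.1, 238.7])]
cup [0.71  0.038] rack 0.109 -0.197
bottle [0.584 0.257] rack 0.307 -0.04
jar [0.748 0.168] rack 0.243 -0.215
side [(0.71, np.int64(5713), [311.3, 286.8])]
cup [0.702 0.042] rack 0.112 -0.189
bottle [0.573 0.258] rack 0.307 -0.029
jar [0.743 0.177] rack 0.252 -0.209
carton [ 0.49570507 -0.15414265  1.41606666] 295.4375 9006.0 in rack -0.11221126810533057 -0.013293238879152463 -0.007395674156173149
carton [ 0.49786641 -0.15451799  1.41242609] 131.125 3293.0 in rack -0.11226525718357235 -0.015486264057365718 -0.011036239765568556
carton [ 0.4951828  -0.15496194  1.4064811 ] 125.9375 5713.0 in rack -0.11309835481200568 -0.012896899412621239 -0.016981231021588217
```

View pics/c.png

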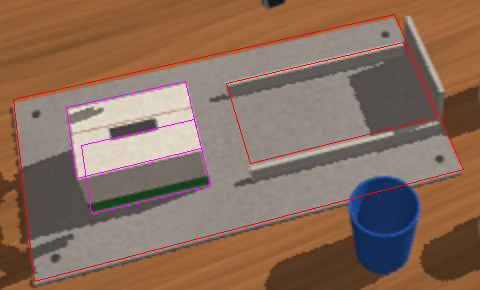

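View pics/d.png

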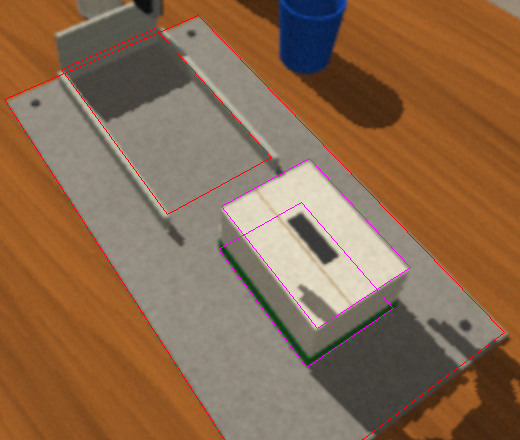

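Run:
```python
from h import *
S,D=cam('scene'),cam('side')
L=[(0,0,0),(.22,0,.004),(.11,.063,.004),(.11,-.063,.004),(-.245,.125,.004),(.23,.125,.004),(.23,-.125,.004),(-.245,-.125,.004)]
uv=np.r_[[(189.9,195.8),(278.5,174.5),(228.4,167.6),(242.8,206.2)],np.array([(13,98),(396,14),(463,170),(33,282)])/2+[70,130]]
L2=[(.22,0,.004),(.11,.063,.004),(.11,-.063,.004),(.23,.125,.004),(.23,-.125,.004),(-.245,-.125,.004)]
uv2=np.r_[[(214.6,189.9),(213.9,236.5),(267.5,210.7)],np.array([(7,100),(199,16),(504,333)])/2+160]
f=lambda p:np.r_[(proj(S,place(p,L))-uv).ravel(),(proj(D,place(p,L2))-uv2).ravel()]
r=least_squares(f,[.45,-.1,1.57],loss='soft_l1'); print(r.x); print(np.round(f(r.x).reshape(-1,2),1).tolist())
rk=r.x; np.save('rack.npy',rk)
P=np.load('carton.npy'); c,s=np.cos(rk[2]),np.sin(rk[2]); d=P[:2]-rk[:2]; X,Y=c*d[0]+s*d[1],-s*d[0]+c*d[1]; print('carton in rack',X,Y,P[2]-rk[2])
o=bot.get_obs()
for n,q in(('side standoff',(X,Y-.048-.011-.03)),('side end',(X,-.048-.011)),('rear',(X-.065-.045,0)),('final',(.155-.065-.011,0))):
    w=place(rk,[(*q,0)])[0]; print(n,q,w.round(4),'shift mm',((w-o['eef_pos'])*1000).round(1)[:2])
```

```text
[ 0.4991183  -0.04182952  1.42051288]
[[-0.3, 1.3], [0.6, 0.2], [-0.3, -2.0], [-0.1, -0.2], [-0.2, 0.5], [-1.0, 0.5], [-0.2, -0.2], [-0.1, -0.8], [1.0, 0.3], [0.6, -2.0], [-1.8, -1.1], [-1.0, -0.4], [-0.1, -0.3], [0.2, 0.3]]
carton in rack -0.11155822951486181 -0.013440582693888616 -0.004446217986815215
side standoff (np.float64(-0.11155822951486181), np.float64(-0.10244058269388862)) [ 0.5837 -0.1675  0.    ] shift mm [  83.7 -167.5]
side end (np.float64(-0.11155822951486181), -0.059) [ 0.5408 -0.161   0.    ] shift mm [  40.7 -161. ]
rear (np.float64(-0.22155822951486182), 0) [ 0.4659 -0.2609  0.    ] shift mm [ -34.1 -260.9]
final (0.079, 0) [0.5109 0.0363 0.    ] shift mm [10.9 36.3]
```

```bash
python3 -m inch '[14,-28,0,0,0,0.12,60, 28,-56,0,0,0,0.24,60, 42,-84,0,0,0,0.36,60, 56,-112,0,0,0,0.48,60, 70,-140,0,0,0,0.60,60, 84,-168,0,0,0,0.72,60, 84,-168,0,0,0,0.84,60, 84,-168,0,0,0,0.96,60]'; python3 -c "
from workcell import bot
print(bot.get_obs()['joint_pos'])"
```

```text
clock: 2.07
eef_pos: [0.5844, -0.1701, 0.2262]
tool_rot: [0.299, 0.954, -0.0, -0.0]
ft_force: [0.3, 0.4, 0.0]
grip_width: 0.0513
grasp_force: 0.0
[-2.83199958e-01  4.63129559e-01  3.22589347e-01  1.43117501e+00
 -7.32208026e-06  3.24715417e-01]
```

```bash
python3 -m inch '[0,2,-30,0,0,0.12,60, 0,2,-60,0,0,0.24,60, 0,2,-90,0,0,0.36,60, 0,2,-120,0,0,0.46,60, 0,2,-150,0,0,0.46,60, 0,2,-170,0,0,0.46,60, 0,2,-181,0,0,0.46,60, 0,2,-181,0,0,0.46,60]'
python3 - <<'E'
from h import *
from scipy.spatial.transform import Rotation as R
o=bot.get_obs(); print(o['eef_pos'],o['ft_force'],o['joint_pos'][5]); rk=np.load('rack.npy')
M=R.from_quat(o['tool_rot']).as_matrix(); print('finger line angle - rack',np.arctan2(M[1,1],M[0,1])-rk[2])
cv2.imwrite('pics/e.png',bot.camera('wrist'))
E
```

```text
clock: 2.73
eef_pos: [0.5818, -0.1654, 0.0432]
tool_rot: [0.075, 0.997, 0.001, -0.003]
ft_force: [-0.9, 0.6, 0.3]
grip_width: 0.0509
grasp_force: 0.0
[ 0.58176836 -0.16536468  0.0431672 ] [-0.85716454  0.60020673  0.27966917] -0.12612348404321613
finger line angle - rack -0.0005447554494317774
```

View pics/e.png

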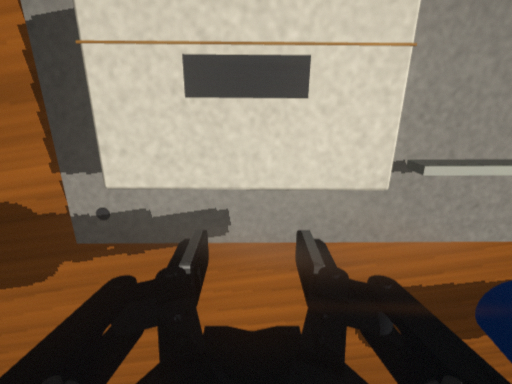

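The wrist view shows the carton's near face between columns 105 and 388 at row 188. The two fingertips, at (190,250) and (312,250), are parallel to it and centred on it. I'll push sideways now.

```bash
python3 -m inch '[-8,1.2,0,0,0,0,60, -16,2.4,0,0,0,0,60, -22,3.3,0,0,0,0,60, -26,3.9,0,0,0,0,60, -29,4.4,0,0,0,0,60, -32,4.8,0,0,0,0,60, -35,5.3,0,0,0,0,60, -35,5.3,0,0,0,0,60]'
cat > look.py <<'E'
from h import *
rk=np.load('rack.npy'); P=np.load('carton.npy'); c,s=np.cos(rk[2]),np.sin(rk[2])
o=bot.get_obs(); d=o['eef_pos'][:2]-rk[:2]; print('tcp rack',c*d[0]+s*d[1],-s*d[0]+c*d[1],o['eef_pos'][2],o['ft_force'])
for n in ('scene','side'):
    bot.camera(n); m=bot.silhouettes(n,'carton')[0]['mask'].astype(float)
    p,e,a=fitbox([(cam(n),m)],P); d=p[:2]-rk[:2]; print(n,np.r_[c*d[0]+s*d[1],-s*d[0]+c*d[1],p[2]-rk[2]].round(4),e,a)
E
python3 look.py
```

```text
clock: 3.45
eef_pos: [0.5497, -0.1608, 0.0471]
tool_rot: [0.075, 0.997, -0.0, 0.001]
ft_force: [1.0, 0.2, 1.9]
grip_width: 0.0517
grasp_force: 0.7
tcp rack -0.11010280673496507 -0.06783604596659609 0.047066590353805005 [1.03052981 0.20140484 1.94476203]
scene [-0.1113 -0.0131 -0.0079] 2033.3125 1377.0
side [-0.1124 -0.0107 -0.0022] 99.5625 5801.0
```

```bash
python3 -m inch '[-2,0.3,0,0,0,0,60, -4,0.6,0,0,0,0,60, -6,0.9,0,0,0,0,60, -8,1.2,0,0,0,0,60, -10,1.5,0,0,0,0,60, -10.5,1.6,0,0,0,0,60, -10.5,1.6,0,0,0,0,60]'; python3 look.py
```

```text
clock: 4.23
eef_pos: [0.5384, -0.1591, 0.0465]
tool_rot: [0.075, 0.997, -0.0, 0.0]
ft_force: [3.0, -0.7, 2.9]
grip_width: 0.0513
grasp_force: 1.5
tcp rack -0.11010811752272007 -0.056377685427596566 0.04649638661855045 [ 2.99823319 -0.72370218  2.86494134]
scene [-0.1112 -0.0024  0.0174] 2011.9375 1395.0
side [-0.1121  0.0008  0.0115] 156.0 5786.0
```

```bash
python3 -m inch '[15,-2,0,0,0,0,60, 35,-5,0,0,0,0,60, 35,-5,30,0,0,-0.12,60, 35,-5,65,0,0,-0.24,60, 35,-5,100,0,0,-0.36,60, 35,-40,110,0,0,-0.48,60, 20,-75,110,0,0,-0.60,60, -8,-102,110,0,0,-0.72,60]'; python3 -m inch '[-30,0,0,0,0,-0.12,60, -65,0,0,0,0,-0.24,60, -65,0,0,0,0,-0.36,60, -65,0,0,0,0,-0.48,60, -65,0,0,0,0,-0.60,60, -65,0,0,0,0,-0.72,60, -65,0,0,0,0,-0.84,60, -65,0,0,0,0,-0.85,60]'
python3 - <<'E'
exec(open('look.py').read())
from scipy.spatial.transform import Rotation as R
M=R.from_quat(o['tool_rot']).as_matrix(); print('finger line - rack y',np.arctan2(M[1,1],M[0,1])-rk[2]+np.pi/2, o['eef_pos'],o['joint_pos'][5])
w=place(rk,[(-.2216,0,0)])[0]; print('shift to rear',(w-o['eef_pos'])*1000)
E
```

```text
clock: 5.1
eef_pos: [0.5314, -0.2624, 0.1563]
tool_rot: [0.424, 0.906, -0.0, 0.0]
ft_force: [-0.4, -0.8, -1.2]
grip_width: 0.0516
grasp_force: 0.0
clock: 5.77
eef_pos: [0.4635, -0.2602, 0.155]
tool_rot: [0.759, 0.651, -0.001, -0.002]
ft_force: [0.5, 0.9, -0.7]
grip_width: 0.0513
grasp_force: 0.0
tcp rack -0.22121680880371855 0.002486249986637594 0.1549859431953144 [ 0.49841755  0.92949478 -0.65095004]
scene [-0.1113 -0.0007 -0.0017] 90.375 3385.0
side [-0.112   0.0004  0.0092] 753.1875 5139.0
finger line - rack y -0.0022604241114239088 [ 0.46353985 -0.26018069  0.15498594] 1.211951825772463
shift to rear [   2.4008559    -0.75110948 -154.9859432 ]
```

```bash
python3 -m inch '[2,-1,-35,0,0,0.002,60, 2,-1,-70,0,0,0.002,60, 2,-1,-95,0,0,0.002,60, 2,-1,-105,0,0,0.002,60, 2,-1,-105,0,0,0.002,60]'; python3 -m inch '[1.5,10,0,0,0,0,60, 3,20,0,0,0,0,60, 4,27,0,0,0,0,60, 5,33,0,0,0,0,60, 5.9,39,0,0,0,0,60, 6.8,45,0,0,0,0,60, 7.7,51,0,0,0,0,60, 8.3,55,0,0,0,0,60]'; python3 look.py
```

```text
clock: 6.38
eef_pos: [0.4651, -0.2607, 0.0484]
tool_rot: [0.757, 0.653, -0.001, -0.003]
ft_force: [-0.5, -0.4, -0.3]
grip_width: 0.0514
grasp_force: 0.0
clock: 7.05
eef_pos: [0.4766, -0.2072, 0.0522]
tool_rot: [0.757, 0.653, 0.0, 0.001]
ft_force: [-0.8, -4.5, 3.4]
grip_width: 0.0509
grasp_force: 2.2
tcp rack -0.16687852563161015 -0.0025293742492919456 0.052175043799959415 [-0.82958009 -4.52407659  3.40364147]
scene [-0.0902  0.0001  0.002 ] 109.625 3242.0
side [-0.0903  0.0019  0.0117] 1700.1875 3956.0
```

```bash
python3 -m inch '[0.9,6,0,0,0,0,60, 1.8,12,0,0,0,0,60, 2.7,18,0,0,0,0,60, 3.6,24,0,0,0,0,60, 4.5,30,0,0,0,0,60, 5.4,36,0,0,0,0,60, 6.3,42,0,0,0,0,60, 6.6,44,0,0,0,0,60]'; python3 look.py;  python3 - <<'E'
from h import *
rk=np.load('rack.npy'); im=cv2.resize(bot.camera('scene'),None,fx=3,fy=3,interpolation=cv2.INTER_CUBIC)[330:800,200:950]; cv2.imwrite('pics/f.png',im)
E
```

```text
clock: 7.92
eef_pos: [0.4822, -0.1617, 0.051]
tool_rot: [0.757, 0.653, 0.0, -0.001]
ft_force: [-0.8, -1.5, -2.6]
grip_width: 0.0514
grasp_force: 1.0
tcp rack -0.12107766325153416 -0.0012706199493122336 0.05104924408143601 [-0.7637829  -1.54868572 -2.55836855]
scene [-0.0442  0.0005 -0.0034] 203.4375 3030.0
side [-0.0447  0.0021 -0.0113] 1751.125 3435.0
```

View pics/f.png

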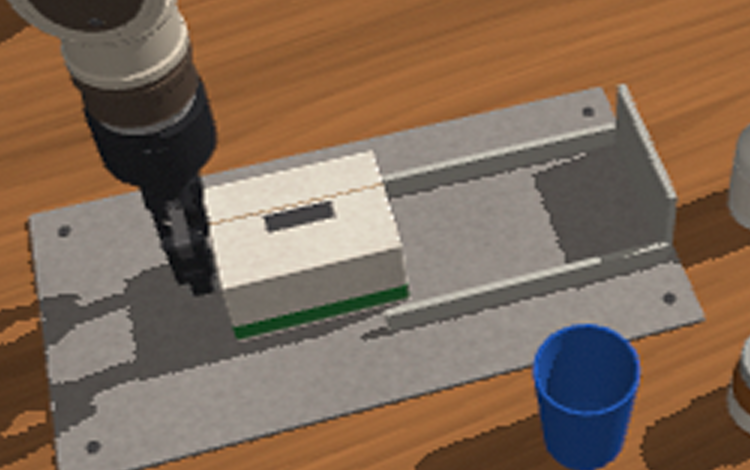

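The crop shows the carton's nose inside the mouth with a gap to both rails, and its near foot edge at (408,292) sits inside the right rail's end at (388,318). I'll go on.

```bash
python3 -m inch '[0.9,6,0,0,0,0,60, 1.8,12,0,0,0,0,60, 2.7,18,0,0,0,0,60, 3.6,24,0,0,0,0,60, 4.5,30,0,0,0,0,60, 5.4,36,0,0,0,0,60, 6.3,42,0,0,0,0,60, 7.2,48,0,0,0,0,60]'; python3 look.py
```

```text
clock: 8.83
eef_pos: [0.4898, -0.1145, 0.0514]
tool_rot: [0.757, 0.653, -0.0, 0.0]
ft_force: [0.1, -3.9, 1.7]
grip_width: 0.0514
grasp_force: 1.7
tcp rack -0.07329647418444589 -0.0016676083948808946 0.05144973997103894 [ 0.13050051 -3.86184427  1.69280597]
scene [ 0.0047  0.0012 -0.0194] 250.4375 2899.0
side [ 0.0039  0.0064 -0.0812] 1701.5625 3056.0
```

```bash
python3 -m inch '[0.9,6,0,0,0,0,60, 1.8,12,0,0,0,0,60, 2.7,18,0,0,0,0,60, 3.6,24,0,0,0,0,60, 4.5,30,0,0,0,0,60, 5.4,36,0,0,0,0,60, 6.3,42,0,0,0,0,60, 7.2,48,0,0,0,0,60]'; python3 look.py;  python3 - <<'E'
from h import *
im=cv2.resize(bot.camera('scene'),None,fx=3,fy=3,interpolation=cv2.INTER_CUBIC)[330:800,200:950]; cv2.imwrite('pics/g.png',im)
E
```

```text
clock: 9.7
eef_pos: [0.4967, -0.0663, 0.0512]
tool_rot: [0.757, 0.653, -0.0, -0.0]
ft_force: [0.0, -1.6, -1.0]
grip_width: 0.051
grasp_force: 1.0
tcp rack -0.02457729718410171 -0.0013056462391507063 0.05118150954505271 [ 0.00598263 -1.55339655 -0.95883527]
scene [ 0.0546  0.0001 -0.0582] 232.6875 2870.0
side [ 0.0521  0.0041 -0.073 ] 1762.25 2573.0
```

View pics/g.png

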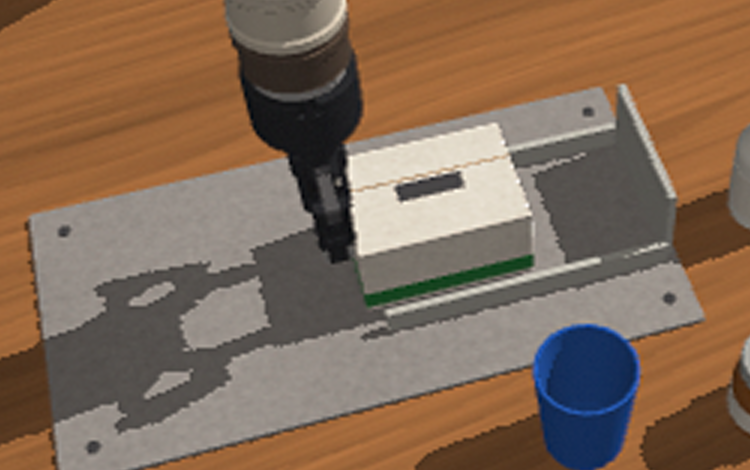

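The foot edge runs (366,302)-(534,264), apparently clear of the rail. I'll compare the picture's top corners with a square carton's.

Run:
```python
from h import *
rk=np.load('rack.npy'); S=cam('scene'); u=np.array([(357,253),(532,215),(498,124),(350,155)])
c,s=np.cos(rk[2]),np.sin(rk[2])
Q=[(-.065,-.048,.074),(.065,-.048,.074),(.065,.048,.074),(-.065,.048,.074),(-.065,-.048,.004),(.065,-.048,.004)]
u=np.vstack([u,(366,304),(534,264)])
def pr(p): return proj(S,place([rk[0]+c*p[0]-s*p[1],rk[1]+s*p[0]+c*p[1],rk[2]+p[2]],Q))*3+1-[200,330]
k=[0,1,2,4,5]
r=least_squares(lambda p:(pr(p)-u)[k].ravel()/3,[.05,0,0]); print(r.x,r.fun.round(1))
im=cv2.imread('pics/g.png')
for col,p in(((255,0,255),[r.x[0],r.x[1],0]),):
    for a,b in((0,1),(1,2),(2,3),(3,0),(4,5)): cv2.line(im,*[tuple(int(v) for v in pr(p)[i].round()) for i in(a,b)],col,1)
cv2.imwrite('pics/h.png',im[100:330,300:700])
cv2.imwrite('pics/i.png',bot.camera('wrist'))
```

```text
[ 0.05412141  0.00327614 -0.01887071] [-0.2 -0.4  0.  -0.7  0.3 -1.8  0.2  1.1 -0.3  1.7]
```

View pics/i.png

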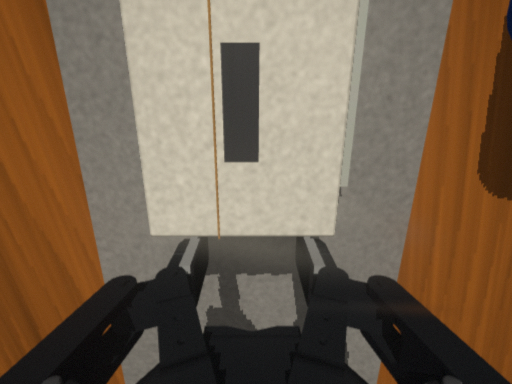

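The wrist view shows the carton's rear face (150–335, row 235) flush with the fingers, about 3–4 mm left of the lane's centre and square to within 1°. The clearance is good, so I'll go on.

```bash
python3 -m inch '[0.9,6,0,0,0,0,60, 1.8,12,0,0,0,0,60, 2.7,18,0,0,0,0,60, 3.6,24,0,0,0,0,60, 4.5,30,0,0,0,0,60, 5.4,36,0,0,0,0,60, 6.3,42,0,0,0,0,60, 7.2,48,0,0,0,0,60]'; python3 -m inch '[0.9,6,0,0,0,0,60, 1.8,12,0,0,0,0,60, 2.7,18,0,0,0,0,60, 3.6,24,0,0,0,0,60, 4.5,30,0,0,0,0,60, 5.3,35,0,0,0,0,60, 6,40,0,0,0,0,60, 6.3,42,0,0,0,0,60]'; python3 look.py
```

```text
clock: 10.67
eef_pos: [0.5042, -0.0186, 0.0514]
tool_rot: [0.757, 0.653, -0.0, 0.0]
ft_force: [-0.9, -3.7, 2.4]
grip_width: 0.0512
grasp_force: 1.9
clock: 11.33
eef_pos: [0.5105, 0.0236, 0.0514]
tool_rot: [0.757, 0.653, 0.0, 0.0]
ft_force: [-0.3, -4.5, 4.6]
grip_width: 0.0512
grasp_force: 2.5
tcp rack 0.06640021991123998 -0.0014250948161276082 0.051393698941749125 [-0.26586358 -4.46419013  4.6041663 ]
scene [0.313  0.9184 0.7456] 2711.0 2711.0
side [ 1.2099 -0.8292 -4.4711] 2201.0 2201.0
```

```bash
python3 -m inch '[0.4,3,0,0,0,0,60, 0.9,6,0,0,0,0,60, 1.2,8,0,0,0,0,60, 1.4,9,0,0,0,0,60, 1.5,10,0,0,0,0,60]'; python3 -m inch '[0.15,1,0,0,0,0,60, 0.15,1,0,0,0,0,60]'; python3 -m inch '[0.15,1,0,0,0,0,60, 0.15,1,0,0,0,0,60]'; python3 -m inch '[0.15,1,0,0,0,0,60, 0.15,1,0,0,0,0,60]'
```

```text
clock: 11.95
eef_pos: [0.5115, 0.0331, 0.051]
tool_rot: [0.757, 0.653, -0.0, -0.0]
ft_force: [-0.5, -2.2, -0.7]
grip_width: 0.0512
grasp_force: 1.1
clock: 12.12
eef_pos: [0.5117, 0.0343, 0.0511]
tool_rot: [0.757, 0.653, -0.0, -0.0]
ft_force: [-0.1, -1.0, -0.7]
grip_width: 0.0511
grasp_force: 0.6
clock: 12.28
eef_pos: [0.5119, 0.035, 0.0512]
tool_rot: [0.757, 0.653, -0.0, -0.0]
ft_force: [-1.0, -2.8, -1.1]
grip_width: 0.0514
grasp_force: 0.9
clock: 12.45
eef_pos: [0.5121, 0.035, 0.0512]
tool_rot: [0.758, 0.653, -0.001, 0.001]
ft_force: [-1.0, -5.2, -1.0]
grip_width: 0.0514
grasp_force: 2.4
```

```bash
python3 -m inch '[0.15,1,0,0,0,0,60, 0.15,1,0,0,0,0,60, 0.15,1,0,0,0,0,60]'; python3 -m inch '[0.15,1,0,0,0,0,60, 0.15,1,0,0,0,0,60, 0.15,1,0,0,0,0,60]'
```

```text
clock: 12.7
eef_pos: [0.5121, 0.035, 0.0512]
tool_rot: [0.758, 0.653, -0.002, 0.001]
ft_force: [-0.3, -7.5, -0.3]
grip_width: 0.0509
grasp_force: 3.8
clock: 12.95
eef_pos: [0.5121, 0.035, 0.0512]
tool_rot: [0.758, 0.652, -0.002, 0.002]
ft_force: [-0.2, -9.5, -0.5]
grip_width: 0.0514
grasp_force: 5.1
```

The carton is seated against the stop: the position has stalled while the force rises. I'll back straight off, lift and check.

```bash
python3 -m inch '[-1.5,-10,0,0,0,0,60, -4.5,-30,0,0,0,0,60, -7.5,-50,0,0,0,0,60, -7.5,-50,30,0,0,0,60, -7.5,-50,60,0,0,0,60, -7.5,-50,100,0,0,0,60, -15,-90,140,0,0,0,60, -40,-130,150,0,0,0,60]'; python3 -m inch '[-30,-30,0,0,0,0,60, -60,-60,10,0,0,0,60, -60,-90,20,0,0,0,60, -60,-90,20,0,0,0,60]'; python3 look.py
python3 - <<'E'
from h import *
im=cv2.resize(bot.camera('scene'),None,fx=3,fy=3,interpolation=cv2.INTER_CUBIC)[330:800,400:1150]; cv2.imwrite('pics/j.png',im)
E
```

```text
clock: 13.62
eef_pos: [0.4858, -0.0751, 0.1997]
tool_rot: [0.756, 0.655, 0.005, 0.003]
ft_force: [0.4, -1.2, 0.4]
grip_width: 0.051
grasp_force: 0.0
clock: 13.95
eef_pos: [0.4211, -0.1701, 0.2172]
tool_rot: [0.759, 0.651, 0.001, 0.003]
ft_force: [2.0, -0.9, 0.7]
grip_width: 0.051
grasp_force: 0.0
tcp rack -0.1385346931830287 0.05793485825726938 0.21720626573122873 [ 2.00253568 -0.86317809  0.71510704]
scene [0.313  0.9184 0.7456] 2980.0 2980.0
side [ 1.2099 -0.8292 -4.4711] 3425.0 3425.0
```

View pics/j.png

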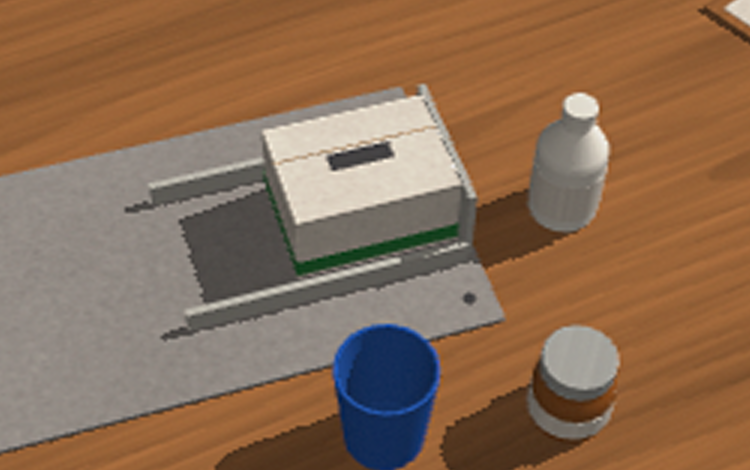

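The carton sits flush against the end stop: its nose edge (425–463) lies along the plate and it is clear of both rails. The bystanders are where they stood and the arm is clear.

```bash
python3 -m inch '[0,0,0,0,0,0,60, 0,0,0,0,0,0,60, 0,0,0,0,0,0,60]' && python3 -c "
from workcell import bot
print(bot.job_done())"
```

```text
clock: 14.45
eef_pos: [0.4214, -0.165, 0.2143]
tool_rot: [0.757, 0.654, -0.0, -0.0]
ft_force: [-0.4, 0.3, 0.0]
grip_width: 0.0514
grasp_force: 0.0
the job is handed in; nothing more can be done
None
```

I handed the job in at about 14.5 s: the last picture shows the carton flush against the end stop and clear of both rails, with the arm clear and the cup, bottle and jar unmoved, but the hand-in returned no verdict.

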